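# Unlock the knife box and hold the key turned

## Robot

A 6-joint arm with a two-finger parallel gripper is mounted at the origin on the work surface. World frame = base frame: x ahead of the robot, y to its left, z up, the work surface at z = 0. Lengths are in mm, angles in degrees, forces in N, time in s.
With the tool pointing down it reaches from about 375 to 750 mm from the base axis. Payload 9 kg.
Tool frame: the origin (TCP) lies at the very end of the fingers, on their centre line; the grasp point (between the pads) lies 19 mm behind it; y points along the fingers, z is the direction in which the jaws open and shut, and the axes are right-handed (so a half turn about y gives the same grasp; the last joint's range is limited). The gripper opens to 85 mm and grips with 20 to 120 N. Pads are 22 mm wide; open, the fingers measure 114 mm over their backs; the gripper's body (76 mm by 85 mm) begins 54 mm behind the grasp point. The pads swing forward as they close: fully open they stand 13 mm farther back than shut.
Start: joints at [63.1, 5.964, 5.575, 89.605, 0, 77.527], TCP at [149.491, 581.11, 231.331] pointing down, gripper open.
Joint ranges: [-171.21, 171.21], [-48.23, 106.86], [-62.78, 66.21], [-105.2, 120.99], [-86.42, 89.51], [-180, 180]. Speed limits (degrees/s): [127.2, 127.2, 147.25, 180, 180, 180].

## Interface

Orientations are given as [roll, pitch, yaw] about the fixed x, y, z axes, in that order (R = Rz(yaw) Ry(pitch) Rx(roll)).
In Python, from rig import sense, get_image, calibration, hand_in gives the robot as it stands.
- The arm moves only by the tool arm_command, never from a script. Its argument "rows" is a list of rows, each a list of 7 numbers: the shift along the tool's x, y, z in mm, then the turn, a rotation vector about the tool's x, y, z in degrees, then the finger opening in mm, from 0 to 85.4. A call has 1 to 8 rows; each row is the pose to reach, as a shift and turn from the pose commanded when the call began, along the tool's axes at that moment; what a row does not reach only later rows make up. A row lasts 1/8 s, in which the tool goes at most 62.5 mm and 10.7 degrees, less where a joint would pass 70% of its speed; a pose out of reach is approached as far as the arm can. A call with a gripper value outside its range is refused whole. The fingers move at their own pace and stop on an object; "grip_force" is the grip in N (left out, the last holds). Time passes only in rows, so rows that repeat a pose let the fingers close. It gives the time, the measured TCP pose, the force and the opening at its end, in the units of the state.
- sense(): the state, without advancing time (a new reading comes with each control period).
- get_image(name): name is "scene" or "top" or "wrist"; returns (picture, depth): 400x640x3 uint8, red, green, blue; 400x640 float32, mm along the optical axis (not along the pixel's ray), 0 where there is no reading.
- calibration(name): a dict with "vertical_fov" (degrees; the focal length in pixels is half the picture's height over the tangent of half this angle, whatever the lens; pixels are square), "cx", "cy" (the principal point, pixels), "k1" (the pictures are not rectified: a ray, as slopes to the right and down, at radius r is drawn at 1 + k1 r^2 times it, then the intrinsics apply), "cam_to_world" (4x4, takes a point from camera to world coordinates). Camera axes: x right, y down, z forward; pixel columns grow to the right and rows downward; lengths in mm; the calibration is good to about 2 mm. A picture is of the moment at which its call begins: read the wrist's pose just before it. calibration takes no time and is no camera call; for the wrist camera it gives the pose at the moment of the call.
- hand_in(): hands the job in, once; it reports no verdict.
The state is a dict: "time": time; "qpos": joint angles; "dq": joint speeds; "tau": joint torques, N m; "position": TCP position; "tcp_rot": TCP orientation; "contact_force": force on the tool from outside, world axes, zero at the start; "ft_torque": the same for the moment, N m; "finger_gap": finger opening in mm.
Only numpy, scipy, OpenCV 4.12 (cv2) and the standard library are available. Lean on these libraries where they do the work, as an engineer would, in place of code of your own. Each camera call takes 0.05 s, during which the arm holds its last target. There are 200 camera calls.

## Task

The salt cellar has been left standing on the keyhole of the white steel knife box: move it onto its round cork coaster and leave it standing there upright. Then take the big black-headed key out of its bamboo stand, push it into the keyhole all the way home, working it past the sticky pins, and only then turn it a quarter turn clockwise (seen from above) against the spring. Finish while still gripping the key and holding it turned, so that the bolt stays drawn back; leave the other things on the counter where they are.

Things in the scene. Friction and masses are not known exactly. Their poses are not given: they have to be found in the camera images.
- lockbox: White steel knife box, fixed, 140 (its x) x 200 (its y) x 75 mm high; origin: centre of its underside, z up. Turned up to 0.4 rad. The keyhole, in a 52 mm steel ring flush with the flat top, lies 10 mm to -x and 60 mm to -y of the centre. To its +y on the top: a steel bolt 5 mm high, 44 mm off the keyhole (27 when drawn back), and a staple 13 mm high, 76 mm off.
- keyhole (a point): Centre of the keyhole's mouth in the brass plug, level with the box top (75 mm above the counter); z up, x along the keyway's long side; turns with the plug. The keyway is 15.5 (x) x 6.5 mm (y), straight down, 32 mm deep with a solid bottom; its mouth widens as a 45-degree funnel, 3 mm per side.
- plug (a joint): Turn of the lock plug in rad: 0 locked, grows clockwise seen from above, stop at 1.6 (a quarter turn is 1.57). A spring turns it back (0.03 N m at 0, 0.11 N m at the stop), so that it must be held. The key has up to about 0.1 rad of play in the keyway.
- key: Loose key, 50 g, upright in its stand, blade down, same yaw as the stand. Origin on its axis at the shoulder between head and blade; z up, x along its width. Steel blade: 14 (x) x 5 mm (y), 32 mm long, tip a half circle of radius 7 mm. Fully home, the shoulder is level with the keyhole's mouth. It also fits half a turn round.
- keystand: Bamboo block, fixed, 60 (x) x 50 (y) x 45 mm high with a slot in its top from which the key lifts straight up; origin at the centre of its underside. The key's shoulder rests level with its top. To the robot's right or left, turned up to 0.4 rad.
- cellar: Salt cellar: upright glass cylinder 56 mm across with a bamboo lid 58 mm across fixed to it, 53 mm high over all, 0.13 to 0.25 kg; origin at the centre of its underside, z up. It starts standing on the box top, over the keyhole.
- coaster: Round flat cork coaster, fixed, 100 mm across, 5 mm thick, origin at the centre of its underside: the salt cellar's place. On the other side of the box than the key stand.
- bowl: Bystander: bamboo bowl, 150 mm across, 60 mm high, origin at the centre of its underside.
- mug: Bystander: green mug, 80 mm across, 90 mm high, origin at the centre of its underside.
- mill: Bystander: wooden pepper mill, 54 mm across, 150 mm high, origin at the centre of its underside.
- oil: Bystander: oil bottle, 64 mm across, 200 mm high, origin at the centre of its underside.
- jar: Bystander: glass jar, 80 mm across, 110 mm high, origin at the centre of its underside.
- timer: Bystander: low white kitchen timer, 60 mm across, 55 mm high, between the robot and the box, origin at the centre of its underside.
- eggcup: Bystander: white egg cup, 48 mm across, 60 mm high, between the robot and the box, origin at the centre of its underside.
- pins (a point): Point on the keyway's axis 16 mm below its mouth, axes as the keyhole's. Two sticky spring pins stick out 3 mm into the keyway, from its narrow +x side 12 mm below the mouth and its -x side 20 mm below the mouth. Each gives way to a firm push down of about 10 N; a small wiggle of the key about its axis (0.1 rad) helps.
- key_head (a point): Centre of the key's black plastic grip, 29 mm above the shoulder. The grip is 30 mm wide (key's x), 10 mm thick (y: pinch across it) and 34 mm tall; below it a neck 18 x 10 mm, 12 mm tall, leads to the shoulder. Keep the fingertips at least 6 mm above the shoulder, so that they clear stand, box and bolt.

How it is judged:
By the outcome, as a careful person would: the job done as asked, in the order asked, and still so for the second after the job is handed in, while the arm keeps its last pose, push and grip.
It also fails if it takes over 72 s, if anything falls off the work surface, if the arm or the gripper's body presses on something with over 40 N, if the wrist force passes 120 N, or if a joint passes its speed limit or range.

## Working session

There is one attempt and no reset: what is moved stays moved. The work goes in short steps, Python scripts to look and compute and a tool call to move; the robot and the scene stay as the last step left them, time stands still between calls to the robot, and variables do not carry over. Pictures are saved under pics/ and viewed, about 8 in all and at most 12, crops included, and the job is handed in when it is done.

Besides the shell and the picture viewer there is one more tool, called by a JSON object that holds its "fn" and its "kwargs". arm_command: Moves the arm, as the interface text tells. Its arguments: {"type":"object","properties":{"rows":{"type":"array"},"grip_force":{"type":"number"}},"required":["rows"]}

```bash
mkdir -p pics; ls; cat > h.py <<'E'
import numpy as np, cv2
from scipy.spatial.transform import Rotation as R
from rig import sense, get_image, calibration, hand_in
def K(c):
    f=200/np.tan(np.radians(c["vertical_fov"])/2); return f
def ray(c,u,v):
    f=K(c); d=np.array([(u-c["cx"])/f,(v-c["cy"])/f]); s=d.copy()
    for _ in range(20): s=d/(1+c["k1"]*(s@s))
    M=np.array(c["cam_to_world"]); return M[:3,3], M[:3,:3]@np.array([s[0],s[1],1])
def onz(c,u,v,z):
    o,d=ray(c,u,v); return o+d*(z-o[2])/d[2]
def proj(c,p):
    M=np.array(c["cam_to_world"]); q=M[:3,:3].T@(np.array(p)-M[:3,3]); s=q[:2]/q[2]
    s=s*(1+c["k1"]*(s@s)); return s*K(c)+[c["cx"],c["cy"]]
def save(im,n): cv2.imwrite("pics/"+n+".png",im[:,:,::-1])
E
python3 - <<'E'
from h import *
s=sense(); print({k:np.round(v,2) for k,v in s.items()})
for n in("top","scene"):
    c=calibration(n); im,d=get_image(n); save(im,n); np.save(n+"_d.npy",d); print(n,c)
E
```

```text
pics
{'time': np.float64(0.0), 'qpos': array([63.1 ,  6.  ,  5.53, 89.6 ,  0.  , 77.53]), 'dq': array([ 0.05, -0.01, -0.01,  0.11,  0.05, -0.09]), 'tau': array([ 0.000e+00, -5.569e+01,  5.037e+01,  2.000e-02, -0.000e+00,
       -0.000e+00]), 'position': array([149.31, 580.79, 230.54]), 'tcp_rot': array([-9.007e+01,  2.000e-02, -1.443e+01]), 'contact_force': array([-0.27, -0.8 ,  0.79]), 'ft_torque': array([ 0.06,  0.02, -0.03]), 'finger_gap': np.float64(85.24)}
top {'vertical_fov': 53.18474271115971, 'cx': 312.44032967619756, 'cy': 197.04143578125064, 'k1': -0.04944731580452608, 'cam_to_world': array([[ 1.27425503e-02, -9.89244012e-01,  1.45718607e-01,
         4.28237056e+02],
       [-9.99550478e-01, -1.65570207e-02, -2.49941408e-02,
         1.27342789e+01],
       [ 2.71379701e-02, -1.45334614e-01, -9.89010304e-01,
         1.13462167e+03],
       [ 0.00000000e+00,  0.00000000e+00,  0.00000000e+00,
         1.00000000e+00]])}
scene {'vertical_fov': 43.77651111689598, 'cx': 324.69926791316186, 'cy': 207.51227374677228, 'k1': -0.04639286186966512, 'cam_to_world': array([[ 7.84633754e-01,  3.60620981e-01, -5.04284027e-01,
         1.16731101e+03],
       [ 6.19566003e-01, -4.85098943e-01,  6.17103706e-01,
        -7.05741427e+02],
       [-2.20871043e-02, -7.96637636e-01, -6.04053505e-01,
         7.89919226e+02],
       [ 0.00000000e+00,  0.00000000e+00,  0.00000000e+00,
         1.00000000e+00]])}
```

View pics/top.png

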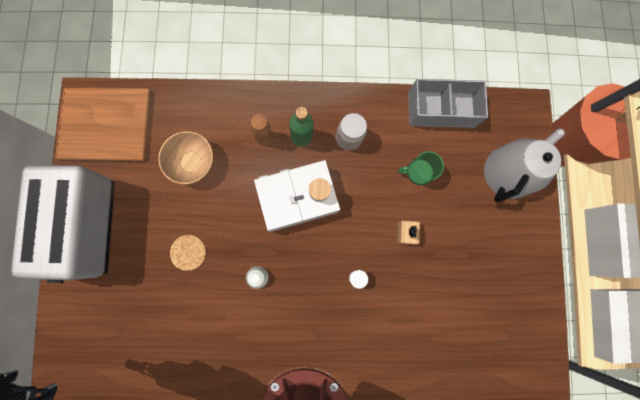

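View pics/scene.png

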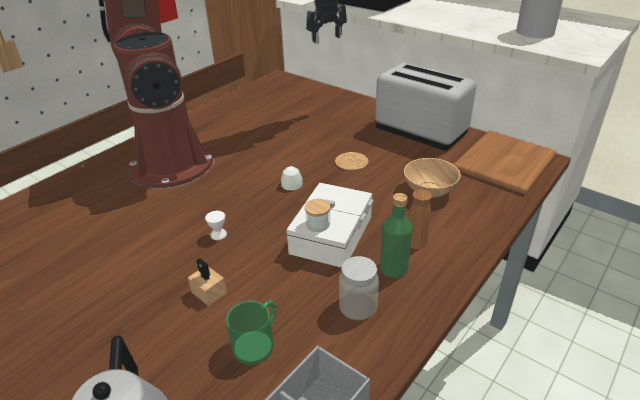

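The top view shows the box at about (297,196), with the cellar on it at (319,189). The coaster is at (188,253), the key stand with the black key at (410,233), the timer at (257,278) and the egg cup at (359,279). Next I'll measure these.

```bash
cat > m.py <<'E'
from h import *
im=cv2.imread("pics/top.png"); c=calibration("top"); hsv=cv2.cvtColor(im,cv2.COLOR_BGR2HSV)
def blob(mask,x0,y0,x1,y1):
    m=np.zeros_like(mask); m[y0:y1,x0:x1]=mask[y0:y1,x0:x1]
    cs,_=cv2.findContours(m,cv2.RETR_EXTERNAL,cv2.CHAIN_APPROX_NONE); return max(cs,key=cv2.contourArea)
H,S,V=cv2.split(hsv)
def world(k,z): return np.array([onz(c,*p,z)[:2] for p in k[:,0].astype(float)],np.float32)
def rect(k,z):
    r=cv2.minAreaRect(world(k,z)); return np.round(np.concatenate([r[0],r[1],[r[2]]]),1)
white=((S<40)&(V>150)).astype(np.uint8)*255
print("box",rect(blob(white,245,150,350,240),75))
tan=((S<170)&(V>150)&(H>8)&(H<25)).astype(np.uint8)*255
for n,b,z in(("coaster",(160,225,215,280),5),("stand",(390,215,430,250),45),("cellar",(300,170,335,205),128)):
    k=blob(tan,*b); (x,y),r=cv2.minEnclosingCircle(world(k,z)); print(n,rect(k,z),"circ",round(x,1),round(y,1),round(r,1))
blk=((V<50)).astype(np.uint8)*255
print("key",rect(blob(blk,395,218,425,245),91))
for n,u,v,z in(("timer",257,278,55),("egg",359,279,60),("bowl",187,158,60),("mill",260,122,150),("oil",302,114,200),("jar",353,125,110),("mug",428,167,90)): print(n,np.round(onz(c,u,v,z)[:2]))
E
python3 m.py
```

```text
box [593.   29.2 147.9 201.   16.9]
coaster [432.5 331.7  97.1  98.5   1. ] circ 433.6 332.6 50.8
stand [ 496.6 -282.7   53.    62.9   86.7] circ 497.1 -282.3 38.9
cellar [603.  -24.   88.3  86.9   1. ] circ 602.9 -23.8 61.8
key [ 494.7 -278.5   13.4   23.9   88.8]
timer [368. 130.]
egg [ 369. -141.]
bowl [689. 332.]
mill [765. 125.]
oil [771.  17.]
jar [ 776. -119.]
mug [ 670. -326.]
```

{"fn": "arm_command", "kwargs": {"rows": [[590,0,-473,0,58,0,85],[590,0,-473,0,58,0,85],[590,0,-473,0,58,0,85],[590,0,-473,0,58,0,85],[590,0,-473,0,58,0,85],[590,0,-473,0,58,0,85],[590,0,-473,0,58,0,85],[590,0,-473,0,58,0,85]]}}

```text
time: 1.1
position: [450.2, 179.2, 231.2]
tcp_rot: [-90.0, 0.0, -72.4]
contact_force: [1.2, 0.6, -1.0]
finger_gap: 85.1
```

```bash
cat >> h.py <<'E'
def to(x,y,z,yaw):
    "tool shift + turn about tool y from the measured pose to a tool-down pose"
    s=sense(); r=R.from_euler("xyz",s["tcp_rot"],degrees=True); t=R.from_euler("xyz",[-90,0,yaw],degrees=True)
    print("at",np.round(s["position"],1),np.round(s["tcp_rot"],1),"shift",np.round(r.inv().apply(np.array([x,y,z])-s["position"]),1),"turn",np.round((r.inv()*t).as_rotvec(degrees=True),1))
E
python3 -c "
from h import *
to(602,-27,231,-73)"
```

```text
at [450.2 179.2 231.2] [-90.    0.  -72.4] shift [2.424e+02 2.000e-01 8.250e+01] turn [-0.   0.6 -0. ]
```

{"fn": "arm_command", "kwargs": {"rows": [[242,0,82.5,0,0.6,0,85],[242,0,82.5,0,0.6,0,85],[242,0,82.5,0,0.6,0,85],[242,0,82.5,0,0.6,0,85],[242,0,82.5,0,0.6,0,85],[242,0,82.5,0,0.6,0,85]]}}

```text
time: 1.85
position: [600.8, -24.9, 230.7]
tcp_rot: [-90.1, 0.1, -73.1]
contact_force: [-0.8, -0.1, 0.3]
finger_gap: 85.0
```

```bash
python3 -c "
from h import *
to(602,-27,82,-73); c=calibration('wrist'); im,d=get_image('wrist'); save(im,'w1'); np.save('w1_d.npy',d)
import pickle; pickle.dump(c,open('w1.pkl','wb')); print(np.round(c['cam_to_world'],2),c['vertical_fov'])"
```

```text
at [600.8 -24.9 230.7] [-90.1   0.1 -73.1] shift [  2.5 148.7   0.7] turn [ 0.1 -0.1 -0.1]
[[ 9.6000e-01  2.8000e-01  9.0000e-02  5.7716e+02]
 [ 2.9000e-01 -9.1000e-01 -3.0000e-01  5.3390e+01]
 [-0.0000e+00  3.1000e-01 -9.5000e-01  3.7352e+02]
 [ 0.0000e+00  0.0000e+00  0.0000e+00  1.0000e+00]] 59.322628520281036
```

View pics/w1.png

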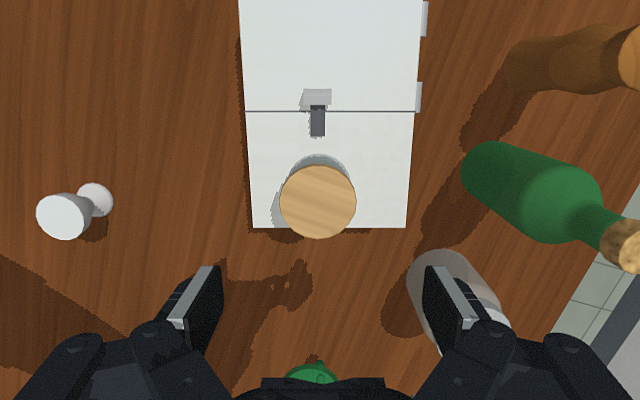

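The wrist view shows the lid at (318,202), box edge corners at (252,228) and (406,228), and the bolt at (317,120) with the staple at (316,98).

```bash
python3 - <<'E'
from h import *
import pickle; c=pickle.load(open('w1.pkl','rb')); im=cv2.imread('pics/w1.png'); H,S,V=cv2.split(cv2.cvtColor(im,cv2.COLOR_BGR2HSV))
m=((H>8)&(H<25)&(S>60)&(S<150)&(V>150)).astype(np.uint8)*255; m[:,:260]=0;m[:,380:]=0;m[:150]=0;m[250:]=0
k=max(cv2.findContours(m,0,1)[0],key=cv2.contourArea)
w=np.array([onz(c,*p,128)[:2] for p in k[:,0].astype(float)],np.float32); (x,y),r=cv2.minEnclosingCircle(w); print("lid",x,y,r,cv2.fitEllipse(w))
a,b=onz(c,252,228,75),onz(c,406,228,75); print(a,b,np.degrees(np.arctan2(*(b-a)[1::-1])),np.linalg.norm(b-a))
t,u=onz(c,238,0,75),onz(c,252,228,75);e,f=onz(c,423,0,75),onz(c,406,228,75)
for p,q in((t,u),(e,f)): print(np.degrees(np.arctan2(*(p-q)[1::-1]))-90)
print("bolt",onz(c,317,107,80),onz(c,317,137,80)); to(x,y,82,-73)
E
```

```text
lid 597.8128051757812 -28.263935089111328 28.65196418762207 ((597.8082275390625, -28.325687408447266), (55.86692428588867, 56.44601058959961), 3.940824031829834)
[551.54246447 -86.88212317  75.        ] [687.29707227 -45.55682077  75.        ] 16.93086688006556 141.90522949620458
16.675213505957274
17.082855248860298
bolt [577.90782369  34.45047225  80.        ] [584.85307291  11.20476712  80.        ]
at [600.6 -24.1 231.1] [-90.   0. -73.] shift [  3.3 149.1  -3.9] turn [ 0. -0. -0.]
```

{"fn": "arm_command", "kwargs": {"rows": [[3.3,60,-3.9,0,0,0,85],[3.3,110,-3.9,0,0,0,85],[3.3,140,-3.9,0,0,0,85],[3.3,147,-3.9,0,0,0,85],[3.3,147,-3.9,0,0,0,85],[3.3,147,-3.9,0,0,0,50],[3.3,147,-3.9,0,0,0,50],[3.3,147,-3.9,0,0,0,50]], "grip_force": 35}}

```text
time: 2.9
position: [599.3, -29.2, 86.3]
tcp_rot: [-89.9, -0.1, -73.0]
contact_force: [-1.7, 0.8, 6.4]
finger_gap: 57.1
```

{"fn": "arm_command", "kwargs": {"rows": [[0,0,0,0,0,0,50],[0,0,0,0,0,0,50],[0,-5,0,0,0,0,50],[0,-20,0,0,0,0,50],[0,-50,0,0,0,0,50],[0,-80,0,0,0,0,50],[0,-100,0,0,0,0,50],[0,-100,0,0,0,0,50]]}}

```text
time: 3.9
position: [599.3, -29.4, 186.2]
tcp_rot: [-89.8, -0.1, -73.0]
contact_force: [-0.5, -0.2, -2.8]
finger_gap: 56.6
```

```bash
python3 -c "
from h import *
to(433,332,185,-73); c=calibration('wrist'); im,d=get_image('wrist'); save(im,'w2')
print(sense()['contact_force'])"
```

```text
at [599.3 -29.4 186.2] [-89.8  -0.1 -73. ] shift [-394.2    0.5  -53.6] turn [-0.2 -0.   0.1]
[ 0.23732993  0.33125428 -2.49384807]
```

View pics/w2.png

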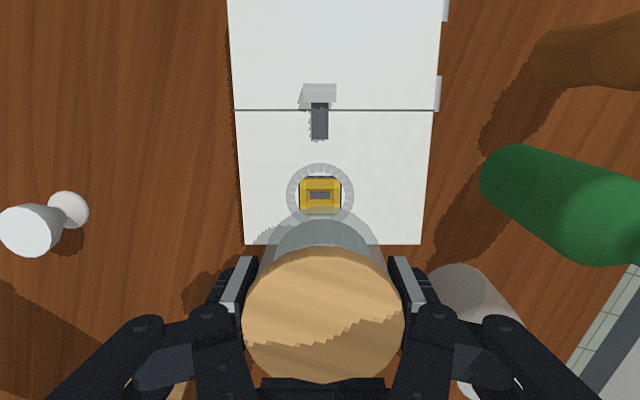

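The cellar is held, and the keyhole shows at (319,195) with its long side along the box's x. Carrying the cellar to the coaster.

{"fn": "arm_command", "kwargs": {"rows": [[-50,0,-7,0,0,0,50],[-100,0,-14,0,0,0,50],[-150,0,-20,0,0,0,50],[-200,0,-27,0,0,0,50],[-250,0,-34,0,0,0,50],[-300,0,-41,0,0,0,50],[-350,0,-48,0,0,0,50],[-393,0,-53.5,0,0,0,50]]}}

```text
time: 4.95
position: [430.7, 332.5, 182.7]
tcp_rot: [-90.1, -0.0, -73.0]
contact_force: [0.4, 0.2, -2.3]
finger_gap: 56.9
```

{"fn": "arm_command", "kwargs": {"rows": [[0,40,0,0,0,0,50],[0,80,0,0,0,0,50],[0,120,0,0,0,0,50],[0,150,0,0,0,0,50],[0,162,0,0,0,0,50],[0,167,0,0,0,0,50],[0,168,0,0,0,0,50],[0,168,0,0,0,0,50]]}}

```text
time: 5.95
position: [433.2, 331.5, 17.4]
tcp_rot: [-89.9, 0.0, -73.0]
contact_force: [0.2, 0.0, -3.1]
finger_gap: 56.6
```

{"fn": "arm_command", "kwargs": {"rows": [[0,1,0,0,0,0,50],[0,1,0,0,0,0,50],[0,1.5,0,0,0,0,50],[0,2,0,0,0,0,50]]}}

```text
time: 6.45
position: [433.2, 331.6, 16.2]
tcp_rot: [-89.9, 0.0, -73.0]
contact_force: [-6.4, -2.3, 18.4]
finger_gap: 56.8
```

{"fn": "arm_command", "kwargs": {"rows": [[0,1.2,0,0,0,0,50],[0,1,0,0,0,0,62],[0,1,0,0,0,0,75],[0,1,0,0,0,0,85],[0,1,0,0,0,0,85],[0,-20,0,0,0,0,85],[0,-60,0,0,0,0,85],[0,-110,0,0,0,0,85]]}}

```text
time: 7.45
position: [431.6, 330.8, 124.4]
tcp_rot: [-90.1, -0.0, -73.0]
contact_force: [1.3, -0.3, 0.4]
finger_gap: 84.9
```

{"fn": "arm_command", "kwargs": {"rows": [[0,-60,0,0,0,0,85],[0,-110,0,0,0,0,85],[0,-110,0,0,0,0,85]]}}

```text
time: 7.82
position: [434.3, 332.0, 238.9]
tcp_rot: [-89.6, 0.1, -73.0]
contact_force: [0.4, 0.2, -0.3]
finger_gap: 85.4
```

```bash
python3 -c "
from h import *
im,d=get_image('wrist'); c=calibration('top');im2,d=get_image('top'); save(np.hstack([im[100:,100:540],im2[200:300,130:430].repeat(3,0)[:, :360]]),'w3')
to(460,-279,250,-3)"
```

```text
at [432.6 331.3 234.2] [-90.   0. -73.] shift [ 591.7  -16.  -152. ] turn [ -0. -70.   0.]
```

View pics/w3.png

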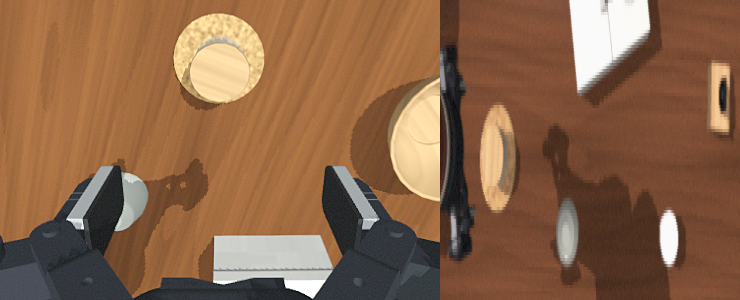

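The cellar stands upright on the coaster: coaster centre about (219,56), lid about (219,72), offset by parallax. Moving on to the key.

{"fn": "arm_command", "kwargs": {"rows": [[590,-10,-157,0,-70,0,85],[590,-10,-157,0,-70,0,85],[590,-10,-157,0,-70,0,85],[590,-10,-157,0,-70,0,85],[590,-10,-157,0,-70,0,85],[590,-10,-157,0,-70,0,85],[590,-10,-157,0,-70,0,85],[590,-10,-157,0,-70,0,85]]}}

```text
time: 8.93
position: [449.2, -107.1, 239.7]
tcp_rot: [-89.9, 0.1, -2.8]
contact_force: [1.1, -0.1, 0.4]
finger_gap: 85.1
```

```bash
python3 -c "
from h import *
to(455,-279,235,-3)"
```

```text
at [ 449.2 -107.1  239.7] [-89.9   0.1  -2.8] shift [  14.     4.5 -171.4] turn [-0.1  0.2 -0.1]
```

{"fn": "arm_command", "kwargs": {"rows": [[14,4,-50,0,0,0,85],[14,4,-100,0,0,0,85],[14,4,-150,0,0,0,60],[14,4,-171,0,0,0,50],[14,4,-171,0,0,0,50],[14,4,-171,0,0,0,50]]}}

```text
time: 9.68
position: [454.9, -276.2, 237.0]
tcp_rot: [-89.9, 0.0, -3.0]
contact_force: [-0.7, 0.2, -0.5]
finger_gap: 49.9
```

```bash
python3 -c "
from h import *
import pickle
c=calibration('wrist'); to(497,-280,60,-3); im,d=get_image('wrist'); save(im,'w4'); pickle.dump(c,open('w4.pkl','wb')); np.save('w4_d.npy',d)"
```

```text
at [ 454.9 -276.2  237. ] [-89.9   0.   -3. ] shift [ 42.3 177.   -1.8] turn [-0.1  0.  -0. ]
```

View pics/w4.png

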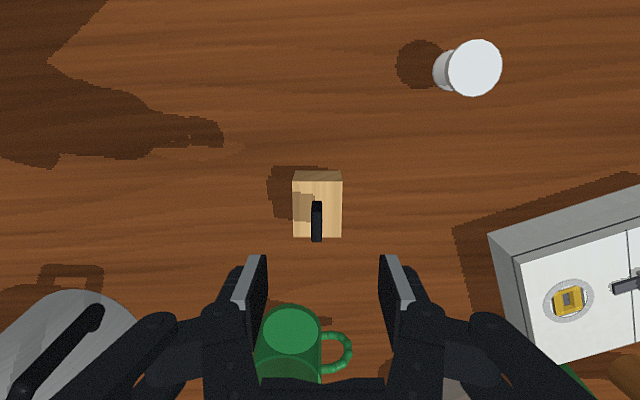

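The wrist view shows the stand top around (317,210) and the key head at about (317,221), thin across the jaw axis.

```bash
python3 - <<'E'
from h import *
import pickle; c=pickle.load(open('w4.pkl','rb')); im=cv2.imread('pics/w4.png'); H,S,V=cv2.split(cv2.cvtColor(im,cv2.COLOR_BGR2HSV))
d=np.load('w4_d.npy')
m=(V<75).astype(np.uint8)*255; m[:,:300]=0;m[:,335:]=0;m[:195]=0;m[250:]=0
k=max(cv2.findContours(m,0,1)[0],key=cv2.contourArea); print(cv2.boundingRect(k))
M=np.array(c['cam_to_world'])
def pts(mask):
    P=[]
    for v,u in zip(*np.nonzero(mask)):
        if d[v,u]>0:
            o,r=ray(c,u,v); P.append(o+r*d[v,u])
    return np.array(P)
P=pts(m); print("zmax",np.percentile(P[:,2],[2,50,98]))
T=P[P[:,2]>86]; r=cv2.minAreaRect(T[:,:2].astype(np.float32)); print("head top",len(T),r,T.mean(0))
m2=((H>8)&(H<25)&(S<160)&(V>90)).astype(np.uint8)*255; m2[:,:285]=0;m2[:,350:]=0;m2[:165]=0;m2[245:]=0
Q=pts(m2); Q=Q[(abs(Q[:,2]-45)<4)]; Q=np.vstack([Q]); print("stand top",len(Q),cv2.minAreaRect(Q[:,:2].astype(np.float32)),np.median(Q[:,2]))
print(np.round(proj(c,[497,-281,45]),1))
E
```

```text
(311, 201, 11, 41)
zmax [62.33153219 90.68753275 92.43786298]
head top 343 ((495.251953125, -282.98846435546875), (9.05612564086914, 29.175182342529297), 86.77655792236328) [ 494.14894648 -282.87782635   90.86750782]
stand top 2403 ((495.8970947265625, -283.0242919921875), (50.0728759765625, 60.912681579589844), 86.57743072509766) 45.258473715210755
[318.7 210.8]
```

{"fn": "arm_command", "kwargs": {"rows": [[20,40,-3,0,0.3,0,50],[40.5,80,-6.6,0,0.3,0,40],[40.5,120,-6.6,0,0.3,0,34],[40.5,130,-6.6,0,0.3,0,34],[40.5,130,-6.6,0,0.3,0,34],[40.5,130,-6.6,0,0.3,0,34]]}}

```text
time: 10.48
position: [495.9, -286.7, 109.8]
tcp_rot: [-90.1, -0.1, -3.3]
contact_force: [-0.2, -0.9, 0.7]
finger_gap: 33.9
```

```bash
python3 -c "
from h import *
c=calibration('wrist')
for i in range(6):
    to(495.4,-283,54,-3.3); im,d=get_image('wrist')
save(im,'w5')"
```

```text
at [ 495.9 -286.7  109.8] [-90.1  -0.1  -3.3] shift [-0.9 55.8  3.8] turn [ 0.1 -0.   0.1]
at [ 495.9 -286.8  109.8] [-90.1  -0.1  -3.3] shift [-0.9 55.8  3.9] turn [ 0.1 -0.   0.1]
at [ 495.8 -286.8  109.5] [-90.1  -0.1  -3.3] shift [-0.8 55.5  3.8] turn [ 0.1 -0.   0.1]
at [ 495.7 -286.7  109.2] [-90.1  -0.1  -3.3] shift [-0.6 55.2  3.8] turn [ 0.1 -0.   0.1]
at [ 495.6 -286.6  108.8] [-90.1  -0.1  -3.3] shift [-0.4 54.8  3.7] turn [ 0.1 -0.   0.1]
at [ 495.4 -286.5  108.5] [-90.   -0.1  -3.3] shift [-0.3 54.5  3.6] turn [ 0.  -0.   0.1]
```

```bash
cat >> h.py <<'E'
def cloud(c,d,mask):
    v,u=np.nonzero(mask&(d>0)); P=[]
    for a,b in zip(u,v):
        o,r=ray(c,a,b); P.append(o+r*d[b,a])
    return np.array(P)
E
python3 - <<'E'
from h import *
c=calibration('wrist'); to(495.4,-283,54,-3.3); im,d=get_image('wrist'); save(im,'w6')
m=np.zeros(d.shape,bool); m[150:,250:390]=True
P=cloud(c,d,m); T=P[(abs(P[:,2]-91)<3)&(np.hypot(P[:,0]-495,P[:,1]+283)<25)]; print(len(T))
if len(T): print(cv2.minAreaRect(T[:,:2].astype(np.float32)),T.mean(0))
E
```

```text
at [ 495.3 -286.4  108.2] [-90.   -0.   -3.3] shift [-0.1 54.2  3.5] turn [ 0. -0.  0.]
1052
((495.2308349609375, -282.9881591796875), (9.9285306930542, 29.97617530822754), 87.16632080078125) [ 494.23100347 -282.90577175   90.86869452]
```

{"fn": "arm_command", "kwargs": {"rows": [[0,10,3.4,0,0,0,34],[0,30,3.4,0,0,0,34],[0,48,3.4,0,0,0,34],[0,54,3.4,0,0,0,34],[0,54,3.4,0,0,0,34],[0,54,3.4,0,0,0,34]]}}

```text
time: 11.58
position: [495.6, -283.1, 54.2]
tcp_rot: [-90.0, -0.0, -3.3]
contact_force: [0.5, -0.1, -0.1]
finger_gap: 33.8
```

{"fn": "arm_command", "kwargs": {"rows": [[0,0,0,0,0,0,20],[0,0,0,0,0,0,5],[0,0,0,0,0,0,5],[0,0,0,0,0,0,5],[0,0,0,0,0,0,5]], "grip_force": 80}}

```text
time: 12.2
position: [495.6, -283.1, 54.2]
tcp_rot: [-90.0, -0.0, -3.3]
contact_force: [-0.3, 0.5, 5.5]
finger_gap: 9.1
```

{"fn": "arm_command", "kwargs": {"rows": [[0,-5,0,0,0,0,5],[0,-20,0,0,0,0,5],[0,-45,0,0,0,0,5],[0,-80,0,0,0,0,5],[0,-110,0,0,0,0,5],[0,-120,0,0,0,0,5],[0,-120,0,0,0,0,5],[0,-120,0,0,0,0,5]]}}

```text
time: 13.2
position: [494.7, -282.2, 172.0]
tcp_rot: [-89.9, 0.1, -3.3]
contact_force: [0.4, 0.1, -0.8]
finger_gap: 9.1
```

```bash
python3 -c "
from h import *
to(598.2,-30.8,174,17); c=calibration('wrist'); im,d=get_image('wrist'); save(im,'w7')"
```

```text
at [ 494.7 -282.2  172. ] [-89.9   0.1  -3.3] shift [ 88.7  -1.7 257. ] turn [ -0.1 -20.3  -0.1]
```

View pics/w7.png

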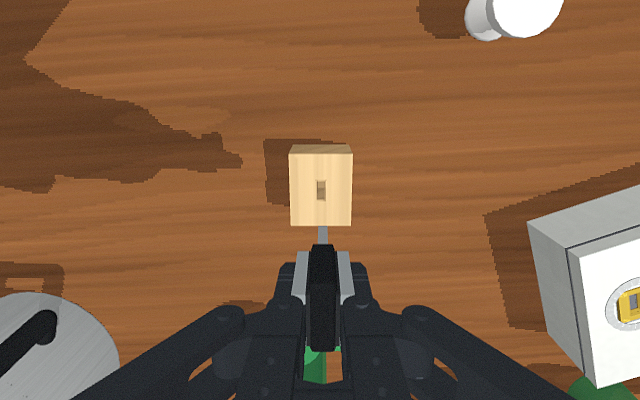

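The key is held upright, its blade showing at (322,235) and the empty slot at (321,190). I'll move beyond the keyhole so the camera can see it.

{"fn": "arm_command", "kwargs": {"rows": [[22,0,45,0,-4,0,5],[45,0,90,0,-8,0,5],[68,0,135,0,-12,0,5],[91,0,180,0,-16,0,5],[114,0,225,0,-20,0,5],[130,0,260,0,-20.3,0,5],[140,0,276,0,-20.3,0,5],[140,0,276,0,-20.3,0,5]]}}

```text
time: 14.25
position: [651.0, -14.8, 172.6]
tcp_rot: [-90.0, 0.1, 17.0]
contact_force: [0.6, -0.4, -0.8]
finger_gap: 9.1
```

{"fn": "arm_command", "kwargs": {"rows": [[0,0,0,0,0,0,5],[0,0,0,0,0,0,5]]}}

```text
time: 14.5
position: [650.7, -16.5, 173.6]
tcp_rot: [-90.0, 0.0, 16.9]
contact_force: [-0.1, 0.2, -1.2]
finger_gap: 9.3
```

```bash
python3 -c "
from h import *
import pickle
to(598.2,-30.8,174,17); c=calibration('wrist'); im,d=get_image('wrist'); save(im,'w8'); pickle.dump(c,open('w8.pkl','wb')); np.save('w8_d.npy',d)
print(proj(c,[598.2,-30.8,75]))"
```

```text
at [650.7 -16.5 173.6] [-90.    0.   16.9] shift [-54.4  -0.4   1.6] turn [ 0.  -0.1 -0. ]
[323.35149943 123.92491978]
```

View pics/w8.png

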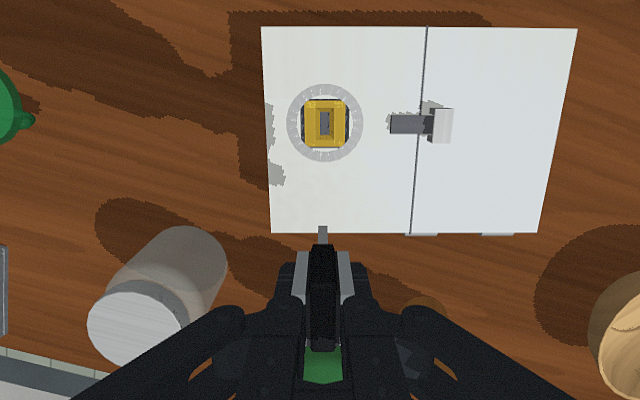

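The keyhole slot is at about (325,123) inside the ring centred near (325,122). The key blade is at (322,235).

```bash
python3 - <<'E'
from h import *
import pickle; c=pickle.load(open('w8.pkl','rb')); im=cv2.imread('pics/w8.png'); hsv=cv2.cvtColor(im,cv2.COLOR_BGR2HSV); H,S,V=cv2.split(hsv)
W=lambda k,z: np.array([onz(c,*p,z)[:2] for p in k.astype(float)],np.float32)
y=((S>120)&(H>15)&(H<35)).astype(np.uint8)*255; z=np.zeros_like(y); z[80:165,280:370]=y[80:165,280:370]
k=max(cv2.findContours(z,0,1)[0],key=cv2.contourArea)
print("plug",cv2.minAreaRect(W(k[:,0],75)))
g=((V<222)).astype(np.uint8)*255; q=np.zeros_like(g); q[75:170,278:375]=g[75:170,278:375]
q=cv2.morphologyEx(q,cv2.MORPH_OPEN,np.ones((3,3)))
k=max(cv2.findContours(q,0,1)[0],key=cv2.contourArea); h=cv2.convexHull(k)
print("ring",cv2.fitEllipse(W(k[:,0],75)),cv2.minEnclosingCircle(W(k[:,0],75)), V[100:146:6,325],V[60,300],V[123,285:365:5])
s=((S<90)).astype(np.uint8)*255; s2=np.zeros_like(s); s2[103:145,312:340]=s[103:145,312:340]
k=max(cv2.findContours(s2,0,1)[0],key=cv2.contourArea); print("slot px",cv2.boundingRect(k),cv2.minAreaRect(k),cv2.minAreaRect(W(k[:,0],72)))
# edges of box for yaw
a,b=onz(c,271,233,75),onz(c,538,233,75); p=onz(c,262,27,75); print(np.degrees(np.arctan2(*(b-a)[1::-1]))-90,np.degrees(np.arctan2(*(a-p)[1::-1])))
cv2.imwrite('pics/w8c.png',cv2.resize(im[75:260,270:380],None,fx=4,fy=3.2*1,interpolation=cv2.INTER_CUBIC))
E
```

```text
plug ((597.7118530273438, -30.302337646484375), (30.666332244873047, 27.585248947143555), 16.855037689208984)
ring ((598.2633666992188, -29.007648468017578), (74.15863037109375, 77.24359893798828), 18.266687393188477) ((598.7941284179688, -28.643449783325195), 45.2557373046875) [119 182 103 104 102 103 166 183] 215 [222 175 173 187 198 184 178 117 103 141 186 184 106 225 184 186]
slot px (320, 112, 10, 23) ((324.5, 123.0), (22.0, 9.0), 90.0) ((597.7490234375, -30.096548080444336), (14.84036922454834, 6.217581272125244), 16.870166778564453)
16.799227835997527 16.59768216607358
```

View pics/w8c.png

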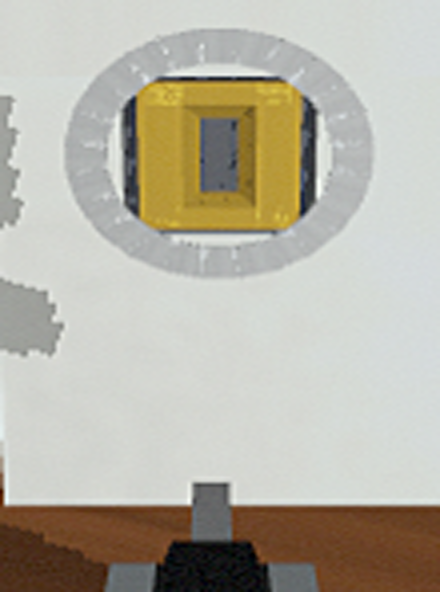

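```bash
python3 - <<'E'
from h import *
import pickle; c=pickle.load(open('w8.pkl','rb')); im=cv2.imread('pics/w8.png')
print("axis pt mid-blade proj",proj(c,[650.7,-16.5,150]),proj(c,[650.7,-16.5,132.4]),proj(c,np.array([650.7,-16.5,145])-7*np.array([.957,.29,0])))
G=cv2.cvtColor(im,cv2.COLOR_BGR2GRAY); print(G[230:240:3,312:336])
d=np.load('w8_d.npy'); m=np.zeros(d.shape,bool); m[224:244,316:330]=True
P=cloud(c,d,m); P=P[P[:,2]>120]; r=R.from_euler('z',16.9,degrees=True).inv().apply(P-[650.7,-16.5,0]); print(len(P),"local y",np.percentile(r[:,1],[2,50,98]),"z",P[:,2].min(),"x",np.percentile(r[:,0],[2,50,98]))
to(597.7,-30.2,120,16.9)
E
```

```text
axis pt mid-blade proj [320.64996376 245.70262857] [320.80190422 232.10097167] [320.67617449 229.55595164]
[[213 213 213 215 218 232 111  91  99 105 101 105 105  97  91 167 222 213
  212 214 213 216 215 216]
 [ 92  94  90  95  91  98  96 103 101  99 103 101 105 100 104  85  98  93
   93  92  97  90  91  92]
 [ 74  78  77  76  78  72 105 104 104 103 103 100 102 102 104  97  70  74
   79  73  77  75  76  75]
 [ 67  69  70  71  69  79 104 102  99 103 103 101 101 101 101 101  76  73
   74  76  79  72  76  75]]
177 local y [-1.42508261  0.72494689  3.33036181] z 138.02411817443806 x [-7.04318084 -6.47348485 -5.93465345]
at [650.8 -16.4 173.7] [-90.   -0.   16.9] shift [-54.8  53.7   2.2] turn [ 0. -0.  0.]
```

{"fn": "arm_command", "kwargs": {"rows": [[-30,0,0.7,0,0,0,5],[-54.5,10,1.4,0,0,0,5],[-54.5,40,1.4,0,0,0,5],[-54.5,51,1.4,0,0,0,5],[-54.5,51,1.4,0,0,0,5],[-54.5,51,1.4,0,0,0,5]], "grip_force": 100}}

```text
time: 15.3
position: [599.2, -30.1, 123.7]
tcp_rot: [-90.0, -0.1, 17.0]
contact_force: [0.2, -1.2, -0.5]
finger_gap: 8.7
```

```bash
python3 -c "
from h import *
to(597.95,-31,84.2,16.9); c=calibration('wrist'); im,d=get_image('wrist'); save(cv2.resize(im[120:300,230:420],None,fx=3,fy=3),'w9'); to(597.95,-31,84.2,16.9)"
```

```text
at [599.2 -30.1 123.7] [-90.   -0.1  17. ] shift [-1.5 39.5 -0.4] turn [0.  0.1 0.1]
at [599.3 -30.1 123.8] [-90.   -0.1  17. ] shift [-1.6 39.6 -0.5] turn [0.  0.1 0.1]
```

View pics/w9.png

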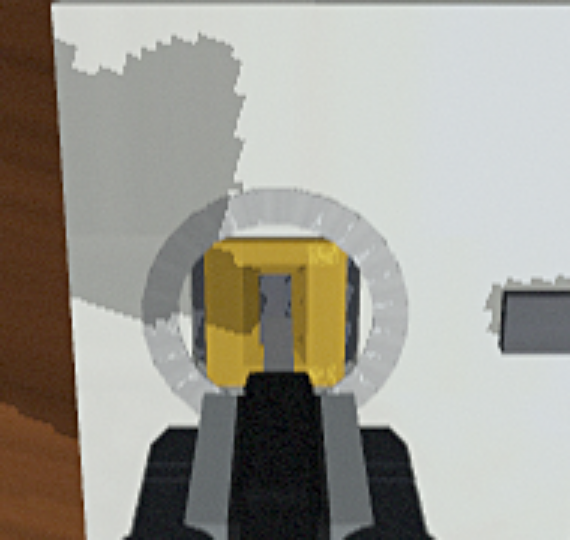

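The blade (278) lines up with the plug centre (276). I'll correct by −1.5 mm in tool x and go down.

{"fn": "arm_command", "kwargs": {"rows": [[-1.5,0,-0.3,0,0,0,5],[-1.5,4,-0.3,0,0,0,5],[-1.5,7,-0.3,0,0,0,5],[-1.5,10,-0.3,0,0,0,5],[-1.5,13,-0.3,0,0,0,5],[-1.5,15,-0.3,0,0,0,5],[-1.5,15,-0.3,0,0,0,5]]}}

```text
time: 16.23
position: [597.1, -30.7, 107.4]
tcp_rot: [-90.0, 0.0, 17.0]
contact_force: [-0.6, -0.2, -0.6]
finger_gap: 8.9
```

```bash
cat > f.py <<'E'
from h import *
to(597.95,-31,84.2,16.9); s=sense(); print(np.round(s['contact_force'],1),np.round(s['ft_torque'],2),s['finger_gap'])
E
python3 f.py
```

```text
at [597.1 -30.7 107.4] [-90.   0.  17.] shift [ 0.7 23.2 -0.6] turn [-0.   0.1 -0. ]
[-0.6 -0.2 -0.6] [-0.05 -0.01 -0.  ] 8.892559145717744
```

{"fn": "arm_command", "kwargs": {"rows": [[0.4,2,-0.2,0,0,0,5],[0.4,4,-0.2,0,3,0,5],[0.4,5,-0.2,0,-3,0,5],[0.4,6,-0.2,0,4,0,5],[0.4,7,-0.2,0,-4,0,5],[0.4,8,-0.2,0,4,0,5],[0.4,9,-0.2,0,-4,0,5],[0.4,10,-0.2,0,0,0,5]]}}

```text
time: 17.23
position: [597.2, -31.2, 98.2]
tcp_rot: [-90.0, 0.1, 17.0]
contact_force: [-5.2, -1.3, 6.8]
finger_gap: 8.6
```

```bash
python3 f.py
```

```text
at [597.2 -31.2  98.2] [-90.    0.1  17. ] shift [ 0.7 14.   0. ] turn [ 0.   0.1 -0.1]
[-5.2 -1.3  6.8] [-0.27  1.16 -0.02] 8.620969041980945
```

{"fn": "arm_command", "kwargs": {"rows": [[0.3,2,0,0,4,0,5],[0.3,4,0,0,-4,0,5],[0.3,5,0,0,4,0,5],[0.3,6,0,0,-4,0,5],[0.3,7,0,0,4,0,5],[0.3,8,0,0,-4,0,5],[0.3,9,0,0,4,0,5],[0.3,10,0,0,0,0,5]]}}

```text
time: 18.23
position: [598.5, -31.0, 88.6]
tcp_rot: [-90.1, -0.1, 16.9]
contact_force: [-1.1, -2.3, 7.3]
finger_gap: 8.8
```

```bash
python3 f.py
```

```text
at [598.5 -31.   88.6] [-90.1  -0.1  16.9] shift [-0.5  4.4  0.2] turn [0.1 0.  0.1]
[-1.1 -2.3  7.3] [-0.19  0.18 -0.1 ] 8.8434278495766
```

{"fn": "arm_command", "kwargs": {"rows": [[0,1,0,0,4,0,5],[0,2,0,0,-4,0,5],[0,3,0,0,4,0,5],[0,3.6,0,0,-4,0,5],[0,4.2,0,0,4,0,5],[0,4.6,0,0,0,0,5]]}}

```text
time: 18.98
position: [598.4, -30.8, 83.9]
tcp_rot: [-90.0, -0.1, 16.9]
contact_force: [-2.0, 0.4, 6.4]
finger_gap: 8.9
```

```bash
python3 f.py
```

```text
at [598.4 -30.8  83.9] [-90.   -0.1  16.9] shift [-0.5 -0.3 -0.1] turn [0.  0.  0.1]
[-2.   0.4  6.4] [ 0.02  0.47 -0.01] 8.857929047463562
```

{"fn": "arm_command", "kwargs": {"rows": [[0,0.7,0,0,2,0,5],[0,1.2,0,0,-2,0,5],[0,1.6,0,0,0,0,5],[0,1.6,0,0,0,0,5]]}}

```text
time: 19.48
position: [598.6, -30.8, 83.7]
tcp_rot: [-90.1, -0.1, 17.0]
contact_force: [-5.7, 0.1, 14.8]
finger_gap: 8.8
```

```bash
python3 f.py
```

```text
at [598.6 -30.8  83.7] [-90.1  -0.1  17. ] shift [-0.6 -0.5  0. ] turn [0.1 0.1 0.1]
[-5.7  0.1 14.8] [ 0.23  1.29 -0.  ] 8.795148343858193
```

{"fn": "arm_command", "kwargs": {"rows": [[0,0.8,0,0,3,0,5],[0,1.6,0,0,-3,0,5],[0,2,0,0,0,0,5],[0,2,0,0,0,0,5]]}}

```text
time: 19.98
position: [598.8, -30.9, 83.3]
tcp_rot: [-90.1, -0.1, 16.9]
contact_force: [-9.7, 1.9, 27.4]
finger_gap: 8.8
```

```bash
python3 - <<'E'
exec(open('f.py').read())
c=calibration('wrist'); im,d=get_image('wrist'); save(cv2.resize(im[100:400,170:470],None,fx=2,fy=2),'w10')
m=np.zeros(d.shape,bool); m[200:400:2,270:370]=True
P=cloud(c,d,m); T=P[(P[:,2]>100)&(P[:,2]<140)&(np.hypot(P[:,0]-598,P[:,1]+31)<20)]; print("head",len(T),np.percentile(T[:,2],[5,50,95]))
h,e=np.histogram(T[:,2],bins=range(100,141,2)); print(list(zip(e,h)))
E
```

```text
at [598.8 -30.9  83.3] [-90.1  -0.1  16.9] shift [-0.8 -0.9  0.2] turn [0.1 0.  0.1]
[-9.7  1.9 27.4] [0.29 2.53 0.01] 8.775619656041242
head 3573 [103.66692165 120.31664408 137.54105883]
[(np.int64(100), np.int64(98)), (np.int64(102), np.int64(106)), (np.int64(104), np.int64(102)), (np.int64(106), np.int64(121)), (np.int64(108), np.int64(127)), (np.int64(110), np.int64(132)), (np.int64(112), np.int64(135)), (np.int64(114), np.int64(103)), (np.int64(116), np.int64(100)), (np.int64(118), np.int64(524)), (np.int64(120), np.int64(730)), (np.int64(122), np.int64(67)), (np.int64(124), np.int64(75)), (np.int64(126), np.int64(115)), (np.int64(128), np.int64(232)), (np.int64(130), np.int64(221)), (np.int64(132), np.int64(165)), (np.int64(134), np.int64(145)), (np.int64(136), np.int64(131)), (np.int64(138), np.int64(144))]
```

View pics/w10.png

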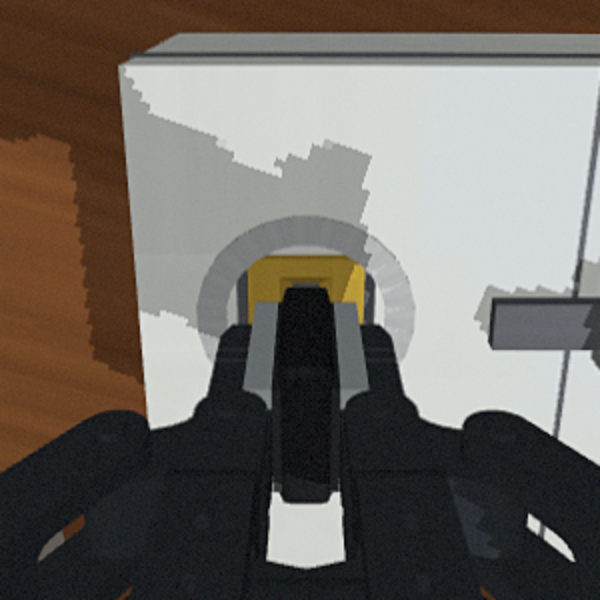

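The key's head top reads about z 120, against 121 expected when fully home, and pushing 27 N gives no more travel. So it is home. Now I'll ease the push and turn it.

{"fn": "arm_command", "kwargs": {"rows": [[-0.7,-1.2,0,0,0,0,5],[-0.7,-1.2,0,0,6,0,5],[-0.7,-1.2,0,0,12,0,5],[-0.8,-1.2,0.1,0,18,0,5],[-0.8,-1.2,0.1,0,24,0,5],[-0.9,-1.2,0.2,0,30,0,5],[-0.9,-1.2,0.2,0,36,0,5],[-0.9,-1.2,0.2,0,36,0,5]], "grip_force": 120}}

```text
time: 21.02
position: [598.6, -31.0, 83.6]
tcp_rot: [-90.0, -0.2, -19.1]
contact_force: [-3.7, 1.6, 16.4]
finger_gap: 8.6
```

```bash
python3 f.py
```

```text
at [598.6 -31.   83.6] [-90.   -0.2 -19.1] shift [-0.6 -0.6 -0.2] turn [  0.1 -36.    0.2]
[-3.7  1.6 16.4] [0.16 0.75 0.05] 8.595119515878233
```

{"fn": "arm_command", "kwargs": {"rows": [[0,0,0,0,6,0,5],[0,0,0,0,12,0,5],[0,0,0,0,18,0,5],[0,0,0,0,24,0,5],[0,0,0,0,30,0,5],[0,0,0,0,36,0,5],[0,0,0,0,42,0,5],[0,0,0,0,48,0,5]]}}

```text
time: 22.02
position: [598.5, -31.3, 83.6]
tcp_rot: [-89.8, -0.2, -67.2]
contact_force: [-3.3, -0.3, 16.3]
finger_gap: 8.7
```

{"fn": "arm_command", "kwargs": {"rows": [[0,0,0,0,3,0,5],[0,0,0,0,6,0,5],[0,0,0,0,9,0,5],[0,0,0,0,9,0,5]]}}

```text
time: 22.52
position: [598.5, -31.4, 83.6]
tcp_rot: [-89.8, -0.1, -76.1]
contact_force: [-2.6, -0.2, 17.2]
finger_gap: 8.6
```

```bash
python3 - <<'E'
exec(open('f.py').read())
import pickle
c=calibration('wrist'); im,d=get_image('wrist'); save(im,'w11'); pickle.dump(c,open('w11.pkl','wb'))
im2,_=get_image('top'); im3,_=get_image('scene')
a=cv2.resize(im[60:320,130:510],None,fx=2,fy=2); b=cv2.resize(im3[170:260,270:390],(380,300)); 
print(a.shape); save(cv2.resize(np.hstack([a[:520],cv2.resize(b,(690,520))]),(800,300)),'w11c'); print("plug ref proj",proj(c,[597.7,-30.2,75]),proj(c,[597.7-.29*27,-30.2+.957*27,80]),proj(c,[597.7-.29*44,-30.2+.957*44,80]))
E
```

```text
at [598.5 -31.4  83.6] [-89.8  -0.1 -76.1] shift [-0.5 -0.6 -0.4] turn [ -0.  -93.    0.3]
[-2.6 -0.2 17.2] [-0.14  0.74  0.11] 8.64593034474146
(520, 760, 3)
plug ref proj [321.54226925 258.99202692] [318.36799609 210.0453624 ] [316.18046122 172.82169428]
```

View pics/w11.png

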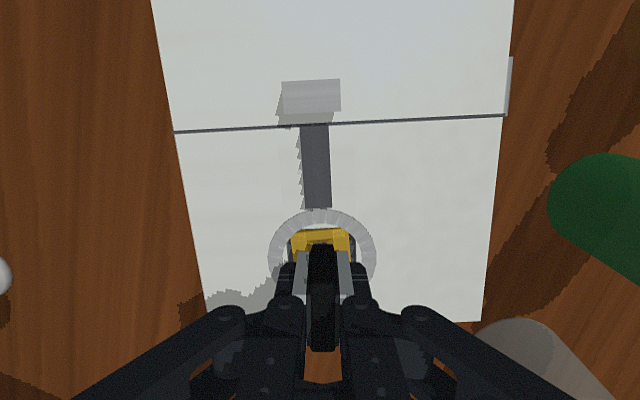

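The bolt is nearly drawn back: its end is at row 208, against 210 predicted for 27 mm. I'll turn a few degrees more to take up the play, watching the torque for the stop.

{"fn": "arm_command", "kwargs": {"rows": [[0,0,0,0,2,0,5],[0,0,0,0,4,0,5],[0,0,0,0,4,0,5]]}}

```text
time: 23.05
position: [598.5, -31.4, 83.6]
tcp_rot: [-89.8, -0.1, -80.1]
contact_force: [-4.1, -0.4, 17.0]
finger_gap: 8.4
```

```bash
cat > b.py <<'E'
exec(open('f.py').read())
import pickle
def bolt(c,im):
    o=np.array([597.7,-30.2,80]); V=cv2.cvtColor(im,cv2.COLOR_RGB2GRAY); a=R.from_euler('z',16.85,degrees=True).as_matrix()
    r=[]
    for x in(-2,0,2):
        p=[]
        for y in np.arange(20,50,.25):
            u,v=proj(c,o+a@[x,y,0]); p.append(cv2.getRectSubPix(V,(1,1),(float(u),float(v)))[0,0])
        p=np.array(p,float); i=np.argmin(p[4:]-p[:-4])+2; r.append(20+.25*i)
    return r
c=pickle.load(open('w11.pkl','rb')); print("bolt before",bolt(c,cv2.imread('pics/w11.png')[:,:,::-1].copy()))
c0=pickle.load(open('w8.pkl','rb')); print("bolt locked",bolt(c0,cv2.imread('pics/w8.png')[:,:,::-1].copy()))
c=calibration('wrist'); im,d=get_image('wrist'); print("bolt now",bolt(c,im))
Y=cv2.cvtColor(im,cv2.COLOR_RGB2HSV); H,S,V=cv2.split(Y); m=((S>120)&(H>15)&(H<35)); m[:215]=0; m[262:]=0; m[:,:285]=0; m[:,360:]=0
# top edge of the plug: first yellow row per column
cols=[u for u in range(300,345) if m[:,u].any()]; P=np.array([onz(c,u,np.argmax(m[:,u]),75)[:2] for u in cols]); vx,vy,_,_=cv2.fitLine(P.astype(np.float32),cv2.DIST_HUBER,0,.01,.01).ravel(); print("plug edge dir",np.degrees(np.arctan2(vy,vx)),"box 16.85")
E
python3 b.py
```

```text
at [598.5 -31.4  83.6] [-89.8  -0.1 -80.1] shift [-0.5 -0.6 -0.5] turn [ -0.  -97.    0.3]
[-4.1 -0.4 17. ] [-0.21  0.85  0.08] 8.418482424592105
bolt before [np.float64(28.0), np.float64(28.0), np.float64(27.5)]
bolt locked [np.float64(43.0), np.float64(43.0), np.float64(43.25)]
bolt now [np.float64(26.5), np.float64(25.75), np.float64(27.0)]
plug edge dir 15.7146435 box 16.85
```

{"fn": "arm_command", "kwargs": {"rows": [[0,0,0,0,1,0,5],[0,0,0,0,1,0,5],[0,0,0,0,1,0,5],[0,0,0,0,1,0,5]]}}

```text
time: 23.6
position: [598.4, -31.3, 83.6]
tcp_rot: [-89.8, -0.1, -81.0]
contact_force: [-3.4, -1.0, 16.8]
finger_gap: 8.3
```

```bash
python3 b.py; python3 - <<'E'
from h import *
c=calibration('scene'); im,d=get_image('scene'); m=np.zeros(d.shape,bool); u,v=proj(c,[433,332,58]).astype(int); m[v-20:v+21,u-25:u+26]=True
P=cloud(c,d,m); T=P[(P[:,2]>54)]; print("cellar lid",len(T),np.round((T.min(0)+T.max(0))/2,1),T[:,2].max())
print(np.round(sense()['time'],2)); hand_in()
E
```

```text
at [598.4 -31.3  83.6] [-89.8  -0.1 -81. ] shift [-0.4 -0.6 -0.4] turn [ -0.  -97.9   0.3]
[-3.4 -1.  16.8] [-0.21  1.05  0.06] 8.255334119697958
bolt before [np.float64(28.0), np.float64(28.0), np.float64(27.5)]
bolt locked [np.float64(43.0), np.float64(43.0), np.float64(43.25)]
bolt now [np.float64(26.75), np.float64(27.25), np.float64(27.25)]
plug edge dir 15.507227 box 16.85
cellar lid 381 [522.3 156.5 201. ] 347.84042064300667
23.7
the job is handed in; nothing more can be done
```

I moved the salt cellar onto its coaster, then took the key from its stand, worked it past both pins until it was home, and turned it clockwise. I handed in at 23.7 s, still gripping the key at 120 N and holding it turned with about 17 N of downward push.

What the last checks showed:
- **Key depth:** before the turn, the head top read about z 120 mm against 121 expected when fully home. Pushing with 27 N gave almost no further travel.
- **Turn:** the gripper has turned about 98°. The plug's edge shows it turned about 91° (1.59 rad).
- **Bolt:** its end went from about 43 mm to about 27 mm off the keyhole, which matches the drawn-back position.
- **Torque:** the measured twist stayed low, 0.06–0.11 N m. It did not confirm contact with the stop, so I am relying on the camera for the turn angle.
- **Cellar:** I saw it standing upright on the coaster right after I set it down.
- **Failed check:** the final depth check of the cellar gave no usable result, because its window caught other things (points up to z 348 mm). I had not touched the cellar since placing it.

I did not look again at the other things on the counter at the end.

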